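# Hang the nozzle basket on the twin hook

### The job

Swing the folded bail of the blue nozzle basket up until it is upright while the basket still stands on the bench; then carry the basket by its bail and hang it on the twin-prong hook stand, with the bail's bar lying in the dips of both prongs, and let go. Keep the basket from tipping over and leave the yellow basket where it is.

Things in the scene. Friction and masses are not known exactly. Their poses are not given: they have to be found in the camera images.
- blue_basket: Blue metal basket, 90 (x) x 160 (y) x 60 mm (z), about 0.5 kg, open-topped, three copper-coloured nozzles fixed inside (below the rim). Origin at the centre of its underside, z up. A steel bail pivots at the middles of its short ends, on an axis along y 50 mm above the origin. Folded, it sticks out over the -x side, which is turned to the robot's right.
- bail (a joint): Angle in rad of the blue basket's bail. 0: folded, at rest on its stop 30 degrees above level, over the basket's -x side. 1.047: upright. 1.187: other stop, 8 degrees past upright (towards +x), where it stays when let go; let go well before upright it falls back. Turns easily (under 1 N at the bar).
- bail_grip (a point): Middle of the bar of the blue basket's bail, in its black rubber sleeve (14 mm thick, 44 mm long: pinch here). The bar runs along the basket's y, which is also the point's y, 100 mm from the pivot axis; beyond the sleeve it is 8 mm wire; the legs are 87 mm either side. Upright, the bar is 90 mm above the rim and 150 mm above the underside.
- hook_seat (a point): Where the bar's middle rests when hung, 217 mm above the bench, midway between the prongs of a bolted stand. x points from the tips to the uprights (100 mm behind), y along the hung bar, z up (tips face robot right). Prongs: 10 mm rods at y +-52 mm; red tips 18 mm in front, tops 16 mm above; rods behind 18 mm above at most. Bring the bar over the tips from -x, prongs inside the bail; lower.
- yellow_basket: Yellow basket of the same form and size with a bail of its own, holding a small carton and a round white case. Not to be moved. Its folded bail reaches 107 mm above the bench. Origin at the centre of its underside.

How it is judged (in metres and radians):
On the way:
1. the blue basket's bail is raised to within 10 degrees of upright while the basket stands on the bench (value of joint bail above 0.87 rad and height (world z) of blue_basket below 0.01 m and angle between blue_basket's own z axis and vertical below 0.12 rad), for 0.2 s.
At the end, for the whole second after the job is handed in: The blue basket hangs clear of the bench from the hook stand, level within 15 degrees and at rest (below 0.05 m/s): the middle of its bar within 15 mm of the seat front to back, 30 mm along the bar and 10 mm in height, the bar in line with the seat within 10 degrees (x of bail_grip in the frame of hook_seat between -0.015 and 0.015 m and y of bail_grip in the frame of hook_seat between -0.03 and 0.03 m and z of bail_grip in the frame of hook_seat between -0.01 and 0.01 m and angle between the y axis of bail_grip and the y axis of hook_seat, either way round below 0.18 rad and height (world z) of blue_basket above 0.04 m and angle between blue_basket's own z axis and vertical below 0.26 rad and linear speed of blue_basket below 0.05 m/s); the robot touches nothing.
It fails at once if the yellow basket is moved by more than 30 mm (distance of yellow_basket from where it was at the start of the episode above 0.03 m).
It fails at once if the blue basket is tipped by more than 45 degrees (angle between blue_basket's own z axis and vertical above 0.79 rad).
It also fails if it takes over 54 s, if anything falls off the work surface, if the arm or the gripper's body presses on something with over 40 N, if the wrist force passes 120 N, or if a joint passes its speed limit or range.

### The arm

A 6-joint arm with a two-finger parallel gripper is mounted at the origin on a cart in front of the work surface, level with it; the furniture and walls round the work are solid. World frame = base frame: x ahead of the robot, y to its left, z up, the work surface at z = 0. Lengths are in m, angles in degrees, forces in N, time in s.
With the tool pointing down it reaches from about 0.35 to 0.85 m from the base axis. Payload 8.1 kg.
Tool frame: the origin (TCP) lies between the finger pads; the fingertips stand 14 mm ahead of it and the grasp point (between the pads) lies 5 mm behind it; z points along the fingers, y is the line along which they close (so a half turn about z gives the same grasp; the last joint's range is limited). The gripper opens to 93 mm and grips with 3 to 60 N. Pads are 15 mm wide; open, the fingers measure 128 mm over their backs; the gripper's body (75 mm by 188 mm) begins 65 mm behind the grasp point.
Start: joints at [-70.439, 7.471, 85.268, -0, 87.261, -4.893], TCP at [0.248, -0.546, 0.233] pointing down, gripper open.
Joint ranges: [-169.43, 169.43], [-51.17, 129.36], [1.28, 143.12], [-76.62, 256.62], [0, 156.53], [-152.29, 152.29]. Speed limits (degrees/s): [136.94, 136.94, 159.86, 180, 180, 180].

### API

Orientations are given as a 3x3 rotation matrix whose columns are the frame's x, y, z axes.
In Python, from station import monitor, grab_frame, workorder gives the robot as it stands.
- The arm moves only by the tool drive_tool, never from a script. Its arguments are lists of equal length, an entry for each row: "gripper": the finger opening in mm, from 0 to 93; "slide": the shift along the tool's x, y, z each as a share of 0.15 m, from -1 to 1, a list of three; "yaw": the turn about the tool's z as a share of pi/2 rad, from -1 to 1. A call has 1 to 12 rows; each row shifts and turns the commanded pose from where the row before left it, along the tool's axes as they then stand; what a row does not reach is not made up. A row lasts 1/12 s, in which the tool goes at most 41.7 mm and 7.16 degrees, less where a joint would pass 70% of its speed; a pose out of reach is approached as far as the arm can. A call with a number of a shift or a turn outside -1 to 1 is refused whole. A call with a gripper value outside its range is refused whole. The fingers move at their own pace and stop on an object; "grip_force" is the grip in N (left out, the last holds). Time passes only in rows, so rows that do not move let the fingers close. It gives the time, the measured TCP pose, the force, the opening and the grip force at its end, in the units of the state.
- monitor.state(): the state, without advancing time (a new reading comes with each control period).
- grab_frame(name): name is "scene" or "side" or "wrist"; returns a dict with "color" (400x640x3 uint8, red, green, blue), "z_map" (400x640 float32, m along the optical axis (not along the pixel's ray), 0 where there is no reading), "fx", "fy", "cx", "cy" (pixels), "R" (3x3) and "t" (3): a world point X has camera coordinates R X + t. Camera axes: x right, y down, z forward; pixel columns grow to the right and rows downward; lengths in m; the calibration is good to about 2 mm. A picture is of the moment at which its call begins.
- workorder.hand_in(): hands the job in; it is judged then, once.
The state is a dict: "clock": time; "joint_pos": joint angles; "joint_vel": joint speeds; "joint_torque": joint torques, N m; "tcp_pos": TCP position; "ee_rot": TCP orientation; "force": force on the tool from outside, world axes, zero at the start; "torque": the same for the moment, N m; "finger_gap": finger opening in m; "grip_force": force on a finger pad.
Only numpy, scipy, OpenCV 4.12 (cv2) and the standard library are available. Lean on these libraries where they do the work, as an engineer would, in place of code of your own. Each camera call takes 0.05 s, during which the arm holds its last target. There are 200 camera calls.

## Working session

There is one attempt and no reset: what is moved stays moved. The work goes in short steps, Python scripts to look and compute and a tool call to move; the robot and the scene stay as the last step left them, time stands still between calls to the robot, and variables do not carry over. Pictures are saved under pics/ and viewed, at most 10 in all, crops included, and the job is handed in when it is done.

Besides the shell and the picture viewer there is one more tool, called as name([rows], argument=value, ...), one row to a line, values as JSON. drive_tool: Moves the arm, as the interface text tells. Its arguments: {"type":"object","properties":{"gripper":{"type":"array"},"slide":{"type":"array"},"yaw":{"type":"array"},"grip_force":{"type":"number"}},"required":["gripper","slide","yaw"]}

```bash
mkdir -p pics; ls; cat > h.py <<'E'
import numpy as np, cv2
from station import monitor, grab_frame, workorder
def pts(f):
    z=f["z_map"]; v,u=np.mgrid[:z.shape[0],:z.shape[1]]
    c=np.stack([(u-f["cx"])*z/f["fx"],(v-f["cy"])*z/f["fy"],z],-1)
    w=(c-f["t"])@np.asarray(f["R"]); w[z==0]=np.nan
    return w
def save(n,img): cv2.imwrite(n,cv2.cvtColor(np.ascontiguousarray(img),cv2.COLOR_RGB2BGR))
E
python3 - <<'E'
from h import *
fs={n:grab_frame(n) for n in("scene","side")}
import pickle; pickle.dump(fs,open("f0.pkl","wb"))
save("pics/a.png",fs["scene"]["color"]);save("pics/b.png",fs["side"]["color"])
s=monitor.state();print(s["clock"],s["tcp_pos"],s["ee_rot"],s["force"])
for n in fs:print(n,fs[n]["R"],fs[n]["t"])
E
```

```text
pics
0.1 [ 0.24820227 -0.54572841  0.23169568] [[ 9.10326066e-01  4.13891436e-01 -5.76708320e-04]
 [ 4.13891822e-01 -9.10324760e-01  1.54639254e-03]
 [ 1.15046766e-04 -1.64641630e-03 -9.99998638e-01]] [ 0.31988848  0.85426335 -0.60580842]
scene [[-8.48530923e-01 -5.29145649e-01 -3.93038254e-04]
 [-3.67529456e-01  5.89899395e-01 -7.18985954e-01]
 [ 3.80680142e-01 -6.09937363e-01 -6.95024491e-01]] [0.37643973 0.30829107 1.19309267]
side [[-0.92172711 -0.38773877 -0.00881986]
 [-0.19041221  0.47222275 -0.86066769]
 [ 0.33787917 -0.79162133 -0.5090907 ]] [0.38823172 0.23960981 1.12434309]
```

View pics/a.png

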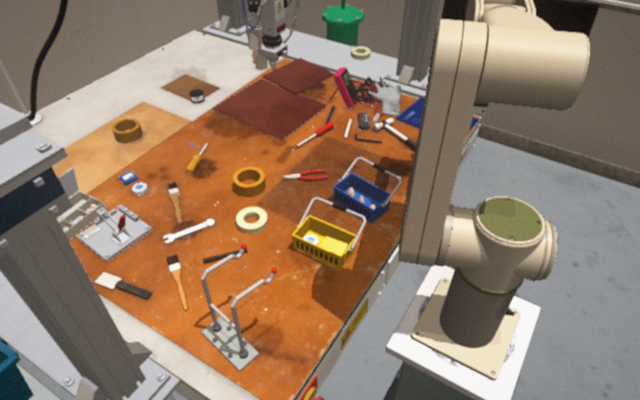

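View pics/b.png

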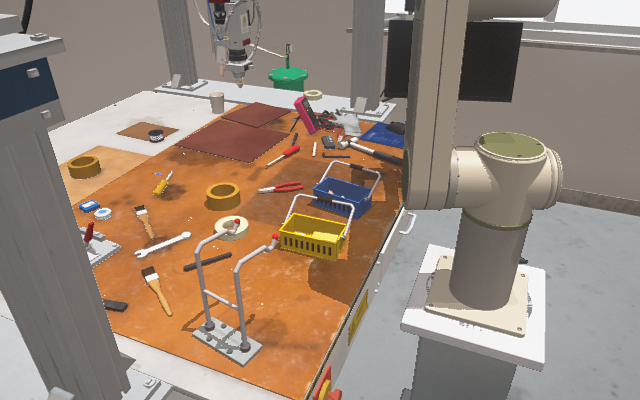

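The scene picture shows the blue basket at about (362,197) with its bail bar at (370,167). The yellow basket is at (328,240), and the red prong tips are at (243,247) and (274,271), with uprights near (207,285) and (237,315). In the side picture the tips are at (237,223) and (276,239).

```bash
cat > m.py <<'E'
from h import *
import pickle
fs=pickle.load(open("f0.pkl","rb"))
for n,f in fs.items():
    w=pts(f); hsv=cv2.cvtColor(f["color"],cv2.COLOR_RGB2HSV); H,S,V=cv2.split(hsv)
    for nm,m,box in (("blue",(H>105)&(H<128)&(S>110),(300,140,405,235)),("yel",(H>20)&(H<32)&(S>170),(270,195,375,275))):
        x0,y0,x1,y1=box; k=np.zeros_like(m);k[y0:y1,x0:x1]=1
        p=w[m&k&~np.isnan(w[...,0])]; 
        rim=p[(p[:,2]>.05)&(p[:,2]<.066)]
        r=cv2.minAreaRect((rim[:,:2]*1000).astype(np.float32)); print(n,nm,len(p),"rim",len(rim),r, np.percentile(p[:,2],[2,98]).round(3))
    k=np.zeros_like(m);k[150:300,200:300]=1
    red=(((H<6)|(H>174))&(S>170)&(V>120)&k).astype(np.uint8)
    c,l,st,ce=cv2.connectedComponentsWithStats(red)
    for i in range(1,c):
        if st[i,4]>12: print(n,"red",ce[i].round(1),st[i,4],np.nanmedian(w[l==i],0).round(4))
    # bail: non-orange points above .07 near blue
    for nm,box in (("blue",(320,145,410,215)),("stand",(190,200,300,370))):
        x0,y0,x1,y1=box; p=w[y0:y1,x0:x1].reshape(-1,3); p=p[(p[:,2]>(.07 if nm=="blue" else .12))&(p[:,2]<.3)]
        if nm=="stand": pass
        print(n,nm,"high",len(p),p.min(0).round(3) if len(p) else 0,p.max(0).round(3) if len(p) else 0)
        if nm=="blue":
            q=p[p[:,2]>.09]; print(" bar",len(q),q.mean(0).round(4),cv2.fitLine(q[:,:2].astype(np.float32),cv2.DIST_L2,0,.01,.01).ravel().round(3),q.min(0).round(3),q.max(0).round(3))
E
python3 m.py
```

```text
scene blue 996 rim 294 ((440.8591003417969, -252.2092742919922), (98.33749389648438, 166.32626342773438), 79.47886657714844) [0.002 0.064]
scene yel 448 rim 292 ((442.6556701660156, -26.793235778808594), (164.94912719726562, 96.81632232666016), 1.381898283958435) [0.002 0.066]
scene red [243.5 245.9] 15 [0.504  0.2347 0.2313]
scene red [273.6 270.4] 15 [0.4028 0.2551 0.2312]
scene blue high 389 [ 0.338 -0.359  0.07 ] [ 0.525 -0.104  0.112]
 bar 328 [ 0.4331 -0.2342  0.1031] [ 0.072  0.997  0.433 -0.234] [ 0.338 -0.359  0.09 ] [ 0.519 -0.104  0.112]
scene stand high 904 [0.398 0.226 0.12 ] [0.533 0.374 0.238]
side blue 570 rim 215 ((441.9927978515625, -252.01531982421875), (101.66067504882812, 164.85382080078125), 81.09276580810547) [0.001 0.065]
side yel 1765 rim 545 ((442.377685546875, -27.945178985595703), (164.71493530273438, 99.91677856445312), 0.4369843006134033) [0.003 0.064]
side red [288.4 151.9] 43 [ 0.7532 -0.5105  0.0194]
side red [283.5 184.4] 22 [ 0.6655 -0.2927  0.0108]
side red [283.7 189.3] 32 [ 0.6472 -0.2644  0.0099]
side red [237.1 220.6] 17 [0.5042 0.2346 0.2299]
side red [275. 236.] 22 [0.4034 0.2535 0.2299]
side blue high 538 [ 0.165 -0.356  0.07 ] [0.524 0.13  0.3  ]
 bar 477 [ 0.3419 -0.1301  0.1593] [ 0.523 -0.852  0.342 -0.13 ] [ 0.165 -0.356  0.09 ] [0.519 0.13  0.3  ]
side stand high 1168 [0.4   0.227 0.12 ] [0.535 0.374 0.237]
```

drive_tool([
  [0,0,0],
  [0,0,0],
  [0,0,0],
  [0,0,0],
  [0,0,0],
  [0,0,0],
], gripper=[60,60,60,60,60,60], yaw=[0.0764,0.0764,0.0764,0.0764,0.0764,0])

```text
clock: 0.6
tcp_pos: [0.2483, -0.5459, 0.232]
ee_rot: [[0.984, -0.178, -0.0], [-0.178, -0.984, 0.001], [-0.001, -0.001, -1.0]]
force: [-0.0, 1.7, 0.1]
finger_gap: 0.0611
grip_force: 0.0
```

drive_tool([
  [0.093,-0.157,0],
  [0.093,-0.157,0],
  [0.093,-0.157,0],
  [0.093,-0.157,0],
  [0.093,-0.157,0],
  [0.093,-0.157,0],
  [0.093,-0.157,0],
  [0.093,-0.157,0],
  [0.093,-0.157,0],
  [0.093,-0.157,0],
  [0,0,0],
  [0,0,0],
], gripper=[60,60,60,60,60,60,60,60,60,60,60,60], yaw=[0,0,0,0,0,0,0,0,0,0,0,0])

```text
clock: 1.6
tcp_pos: [0.427, -0.3371, 0.2324]
ee_rot: [[0.986, -0.166, -0.0], [-0.166, -0.986, 0.0], [-0.001, -0.0, -1.0]]
force: [0.1, -0.9, 0.3]
finger_gap: 0.06
grip_force: 0.0
```

```bash
cat > m2.py <<'E'
from h import *
import sys
f=grab_frame("wrist"); save(sys.argv[1],f["color"])
s=monitor.state(); print(s["clock"],s["tcp_pos"],s["ee_rot"].round(3) if hasattr(s["ee_rot"],"round") else s["ee_rot"],np.round(s["joint_pos"],1),s["force"])
w=pts(f); p=w.reshape(-1,3); ok=(p[:,2]>.085)&(p[:,2]<.115)&(abs(p[:,0]-.43)<.12)&(p[:,1]<-.28)&(p[:,1]>-.42)
q=p[ok];print(len(q))
if len(q)>20:
    print(cv2.fitLine(q[:,:2].astype(np.float32),cv2.DIST_HUBER,0,.001,.001).ravel(),q.min(0),q.max(0),np.percentile(q[:,2],95))
    c=f["color"].reshape(-1,3)[ok]; d=q[c.max(1)<70]; print("sleeve",len(d),d.mean(0),np.ptp(d,0)) if len(d) else 0
E
python3 m2.py pics/c.png
```

```text
1.65 [ 0.42640932 -0.33799725  0.23240406] [[ 0.986 -0.168 -0.001]
 [-0.168 -0.986 -0.   ]
 [-0.001  0.    -1.   ]] [-43.8  -1.2  94.2  -0.   86.9  55.9] [-0.39602514 -0.52742557 -0.12275681]
1908
[ 0.9871939  -0.15952499  0.43378222 -0.33759537] [ 0.34686904 -0.35452648  0.08505348] [ 0.52119039 -0.28895067  0.10863074] 0.1067622106945341
sleeve 308 [ 0.42977356 -0.33768859  0.10503447] [0.04319792 0.01833108 0.00907067]
```

View pics/c.png

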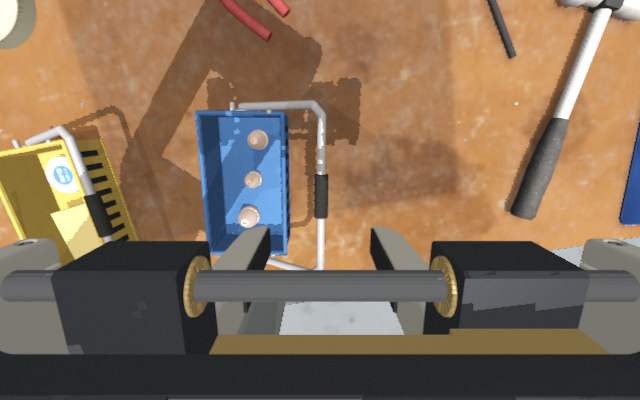

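The wrist view shows the black sleeve at about (321,196), centred between the fingers. I'll descend onto it and pinch.

drive_tool([
  [0.023,0,0.14],
  [0,0,0.14],
  [0,0,0.14],
  [0,0,0.14],
  [0,0,0.14],
  [0,0,0.14],
  [0,0,0.07],
  [0,0,0],
  [0,0,0],
  [0,0,0],
  [0,0,0],
  [0,0,0],
], gripper=[60,60,60,60,60,60,60,60,10,0,0,0], yaw=[0,0,0,0,0,0,0,0,0,0,0,0], grip_force=6)

```text
clock: 2.65
tcp_pos: [0.4305, -0.3397, 0.0977]
ee_rot: [[0.985, -0.172, 0.002], [-0.172, -0.985, -0.002], [0.002, 0.001, -1.0]]
force: [-0.6, -0.6, 0.4]
finger_gap: 0.0379
grip_force: 0.0
```

drive_tool([
  [0,0,0],
  [0,0,0],
  [0,0,0],
  [0,0,0],
], gripper=[0,0,0,0], yaw=[0,0,0,0])

```text
clock: 2.98
tcp_pos: [0.4299, -0.3387, 0.0963]
ee_rot: [[0.985, -0.172, 0.0], [-0.172, -0.985, 0.0], [0.0, -0.0, -1.0]]
force: [0.9, 0.5, 2.9]
finger_gap: 0.0139
grip_force: 6.0
```

drive_tool([
  [0,-0.0312,-0.0491],
  [0,-0.0355,-0.0461],
  [0,-0.0393,-0.0429],
  [0,-0.0429,-0.0393],
  [0,-0.0461,-0.0355],
  [0,-0.0491,-0.0312],
  [0,-0.0516,-0.0269],
  [0,-0.0537,-0.0223],
  [0,-0.0555,-0.0175],
  [0,-0.0568,-0.0126],
  [0,-0.0576,-0.0076],
  [0,-0.0581,-0.0025],
], gripper=[0,0,0,0,0,0,0,0,0,0,0,0], yaw=[0,0,0,0,0,0,0,0,0,0,0,0])

```text
clock: 3.98
tcp_pos: [0.4449, -0.2523, 0.146]
ee_rot: [[0.985, -0.172, -0.0], [-0.172, -0.985, 0.0], [-0.0, -0.0, -1.0]]
force: [2.2, -1.1, 0.1]
finger_gap: 0.0137
grip_force: 6.0
```

drive_tool([
  [0,0,0],
  [0,0,0],
  [0,0,0],
  [0,0,0],
  [0,0,0],
  [0,0,0],
], gripper=[0,0,0,0,0,0], yaw=[0,0,0,0,0,0])

```text
clock: 4.48
tcp_pos: [0.4446, -0.2537, 0.1459]
ee_rot: [[0.985, -0.173, -0.0], [-0.173, -0.985, 0.0], [-0.0, -0.0, -1.0]]
force: [2.4, -0.7, 0.3]
finger_gap: 0.0138
grip_force: 6.0
```

```bash
python3 - <<'E'
from h import *
f=grab_frame("side"); save("pics/d.png",f["color"][100:320,180:460])
E
```

```text
(no output)
```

View pics/d.png

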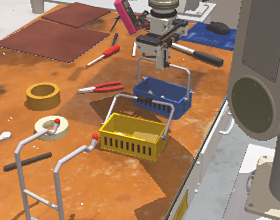

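The crop shows the bail upright in the gripper (about (165,75)) and the basket flat on the bench. I'll grip harder and lift.

drive_tool([
  [0,0,0],
  [0,0,0],
  [0,0,-0.05],
  [0,0,-0.1],
  [0,0,-0.13],
  [0,0,-0.13],
  [0,0,-0.13],
  [0,0,-0.13],
  [0,0,-0.13],
  [0,0,-0.1],
  [0,0,-0.05],
  [0,0,0],
], gripper=[0,0,0,0,0,0,0,0,0,0,0,0], yaw=[0,0,0,0,0,0,0,0,0,0,0,0], grip_force=40)

```text
clock: 5.53
tcp_pos: [0.4449, -0.2539, 0.2902]
ee_rot: [[0.985, -0.172, 0.001], [-0.172, -0.985, -0.001], [0.001, 0.001, -1.0]]
force: [0.0, -0.7, -5.4]
finger_gap: 0.0129
grip_force: 40.0
```

```bash
cat > m3.py <<'E'
from h import *
import sys
f=grab_frame("side"); x=cv2.resize(f["color"][100:320,180:460],None,fx=2,fy=2,interpolation=cv2.INTER_CUBIC); save(sys.argv[1],x)
w=pts(f); H,S,V=cv2.split(cv2.cvtColor(f["color"],cv2.COLOR_RGB2HSV)); m=(H>105)&(H<128)&(S>110)
s=monitor.state();t=s["tcp_pos"];print(s["clock"],t,s["force"],s["finger_gap"])
p=w[m&~np.isnan(w[...,0])];p=p[(np.hypot(p[:,0]-t[0],p[:,1]-t[1])<.12)&(p[:,2]>t[2]-.2)&(p[:,2]<t[2]-.05)]
print("blue",len(p),np.percentile(p,[1,99],0).round(3))
E
python3 m3.py pics/e.png
```

```text
5.5833 [ 0.44460802 -0.25362904  0.2886286 ] [ 0.99386613  0.34248123 -6.43118817] 0.012878765182469979
blue 1087 [[ 0.358 -0.31   0.148]
 [ 0.523 -0.195  0.208]]
```

View pics/e.png

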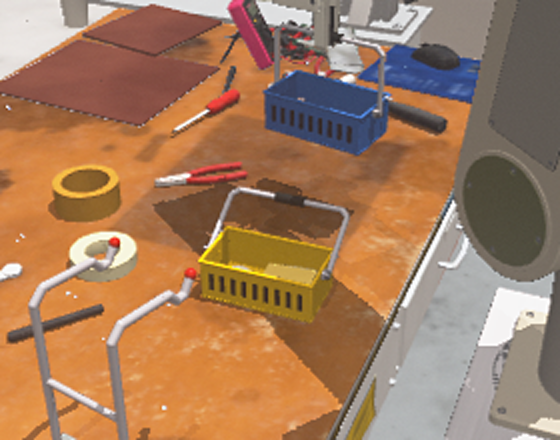

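The basket hangs level (underside about 0.14 m) and clear of the yellow bail. I'll carry it towards the stand.

drive_tool([
  [-0.005,-0.03,0],
  [-0.01,-0.06,0],
  [-0.016,-0.09,0],
  [-0.021,-0.12,0],
  [-0.025,-0.145,0],
  [-0.025,-0.145,0],
  [-0.025,-0.145,0],
  [-0.025,-0.145,0],
  [-0.025,-0.145,0],
  [-0.025,-0.145,0],
  [-0.025,-0.145,0],
  [-0.025,-0.145,0],
], gripper=[0,0,0,0,0,0,0,0,0,0,0,0], yaw=[0,0,0,0,0,0,0,0,0,0,0,0])

```text
clock: 6.58
tcp_pos: [0.4443, -0.029, 0.2879]
ee_rot: [[0.985, -0.172, -0.001], [-0.172, -0.985, 0.001], [-0.001, -0.0, -1.0]]
force: [-0.8, -0.4, -5.4]
finger_gap: 0.0129
grip_force: 40.0
```

drive_tool([
  [-0.025,-0.145,0],
  [-0.025,-0.145,0],
  [-0.025,-0.145,0],
  [-0.025,-0.145,0],
  [-0.025,-0.145,0],
  [-0.025,-0.145,0],
  [-0.025,-0.145,0],
  [-0.025,-0.145,0],
  [-0.021,-0.12,0],
  [-0.016,-0.09,0],
  [-0.01,-0.06,0],
  [-0.005,-0.03,0],
], gripper=[0,0,0,0,0,0,0,0,0,0,0,0], yaw=[0,0,0,0,0,0,0,0,0,0,0,0])

```text
clock: 7.58
tcp_pos: [0.4447, 0.1926, 0.288]
ee_rot: [[0.985, -0.17, -0.001], [-0.17, -0.985, 0.0], [-0.001, 0.0, -1.0]]
force: [-0.7, -0.5, -6.2]
finger_gap: 0.0129
grip_force: 40.0
```

drive_tool([
  [0,0,0],
  [0,0,0],
  [0,0,0],
  [0,0,0],
  [0,0,0],
  [0,0,0],
], gripper=[0,0,0,0,0,0], yaw=[0,0,0,0,0,0])

```text
clock: 8.08
tcp_pos: [0.4459, 0.1905, 0.2888]
ee_rot: [[0.985, -0.173, 0.0], [-0.173, -0.985, 0.0], [0.0, -0.0, -1.0]]
force: [0.4, -0.6, -5.7]
finger_gap: 0.0126
grip_force: 40.0
```

```bash
python3 m3.py pics/f.png; python3 - <<'E'
from h import *
f=grab_frame("wrist"); save("pics/g.png",f["color"]); w=pts(f)
H,S,V=cv2.split(cv2.cvtColor(f["color"],cv2.COLOR_RGB2HSV))
red=(((H<6)|(H>174))&(S>150)&(V>100)).astype(np.uint8)
c,l,st,ce=cv2.connectedComponentsWithStats(red)
for i in range(1,c):
    if st[i,4]>30:print(ce[i].round(0),st[i,4],np.nanmedian(w[l==i],0).round(4))
s=monitor.state();print(s["ee_rot"],np.round(s["joint_pos"],1))
E
```

```text
8.1333 [0.44590078 0.19056163 0.2887484 ] [ 0.51618995  0.13990885 -6.18562539] 0.012802694584952598
blue 755 [[0.357 0.136 0.145]
 [0.523 0.249 0.208]]
[249. 145.] 236 [0.5083 0.2306 0.2307]
[[ 9.84933063e-01 -1.72935972e-01  1.00340443e-04]
 [-1.72935979e-01 -9.84933065e-01  6.22776408e-05]
 [ 8.80585754e-05 -7.86917802e-05 -9.99999993e-01]] [ 17.1 -11.6  98.    0.   93.5 117. ]
```

View pics/f.png

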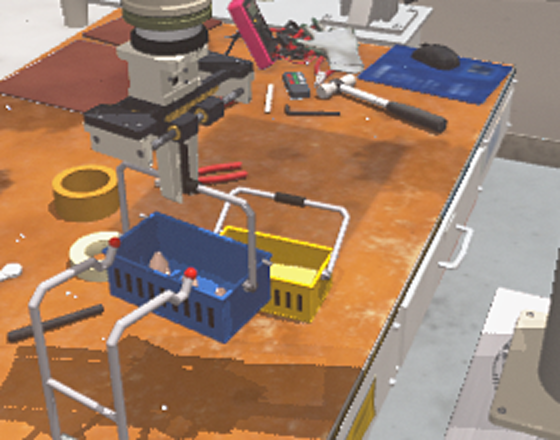

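View pics/g.png

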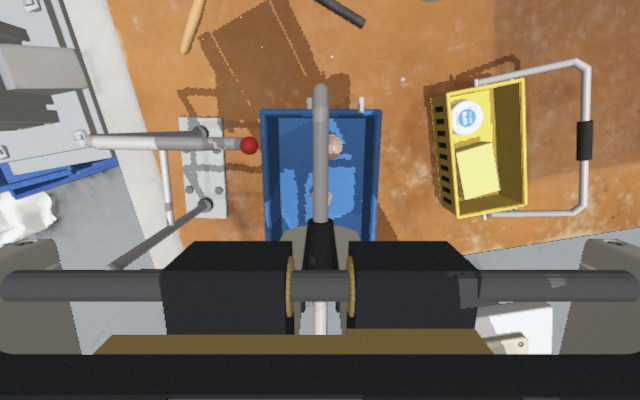

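The side crop shows the basket level in front of the red tips ((115,243) and (190,272)). In the wrist view the +x tip is at (249,145) and the bar runs vertically at column 320. I'll move over the seat, then lower.

drive_tool([
  [0.01,-0.022,0],
  [0,-0.05,0],
  [0,-0.07,0],
  [0,-0.09,0],
  [0,-0.09,0],
  [0,-0.07,0],
  [0,-0.05,0],
  [0,-0.02,0],
  [0,0,0],
  [0,0,0],
  [0,0,0],
  [0,0,0],
], gripper=[0,0,0,0,0,0,0,0,0,0,0,0], yaw=[0.012,0,0,0,0,0,0,0,0,0,0,0])

```text
clock: 9.18
tcp_pos: [0.4604, 0.2582, 0.2887]
ee_rot: [[0.981, -0.192, 0.0], [-0.192, -0.981, -0.0], [0.0, 0.0, -1.0]]
force: [0.1, 1.0, -5.6]
finger_gap: 0.0127
grip_force: 40.0
```

drive_tool([
  [0,0,0.03],
  [0,0,0.06],
  [0,0,0.07],
  [0,0,0.07],
  [0,0,0.07],
  [0,0,0.06],
  [0,0,0.05],
  [0,0,0.03],
  [0,0,0.02],
  [0,0,0],
  [0,0,0],
  [0,0,0],
], gripper=[0,0,0,0,0,0,0,0,0,0,0,0], yaw=[0,0,0,0,0,0,0,0,0,0,0,0])

```text
clock: 10.18
tcp_pos: [0.4608, 0.2589, 0.2204]
ee_rot: [[0.982, -0.191, 0.001], [-0.191, -0.982, 0.0], [0.001, -0.001, -1.0]]
force: [-0.6, -0.4, -5.7]
finger_gap: 0.013
grip_force: 40.0
```

```bash
python3 m3.py pics/h.png
```

```text
10.2333 [0.46081748 0.25889988 0.22043105] [-0.56281452  0.10467473 -5.63325621] 0.012929924189485997
blue 1234 [[0.373 0.203 0.076]
 [0.541 0.318 0.139]]
```

View pics/h.png

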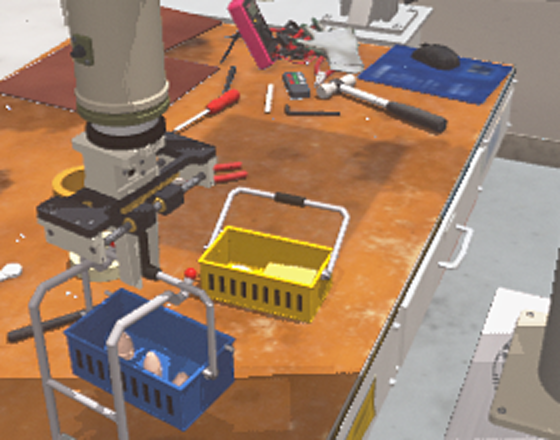

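The bar is behind both tips and still carries full weight. I'll lower the last 8–10 mm.

drive_tool([
  [0,0,0.015],
  [0,0,0.015],
  [0,0,0.012],
  [0,0,0.01],
  [0,0,0.005],
  [0,0,0],
  [0,0,0],
], gripper=[0,0,0,0,0,0,0], yaw=[0,0,0,0,0,0,0])

```text
clock: 10.82
tcp_pos: [0.4606, 0.2588, 0.2124]
ee_rot: [[0.982, -0.191, 0.001], [-0.191, -0.982, 0.0], [0.001, -0.001, -1.0]]
force: [-4.5, -3.1, 5.7]
finger_gap: 0.0127
grip_force: 40.0
```

The weight is on the prongs now. I'll ease the grip, then open.

drive_tool([
  [0,0,0],
  [0,0,0],
  [0,0,0],
  [0,0,0],
  [0,0,0],
  [0,0,0],
  [0,0,0],
  [0,0,0],
  [0,0,0],
  [0,0,0],
  [0,0,0],
  [0,0,0],
], gripper=[0,0,0,0,16,20,25,30,40,50,50,50], yaw=[0,0,0,0,0,0,0,0,0,0,0,0], grip_force=4)

```text
clock: 11.82
tcp_pos: [0.4604, 0.2587, 0.2111]
ee_rot: [[0.982, -0.191, -0.0], [-0.191, -0.982, 0.0], [-0.0, -0.0, -1.0]]
force: [-0.1, -1.2, -0.4]
finger_gap: 0.0489
grip_force: 0.0
```

drive_tool([
  [0,0,-0.03],
  [0,0,-0.06],
  [0,0,-0.09],
  [0,0,-0.12],
  [0,0,-0.12],
  [0,0,-0.12],
  [0,0,-0.12],
  [0,0,0],
  [0,0,0],
  [0,0,0],
  [0,0,0],
  [0,0,0],
], gripper=[50,50,50,50,50,50,50,50,50,50,50,50], yaw=[0,0,0,0,0,0,0,0,0,0,0,0])

```text
clock: 12.82
tcp_pos: [0.4599, 0.2585, 0.3089]
ee_rot: [[0.982, -0.191, -0.002], [-0.191, -0.982, -0.001], [-0.002, 0.001, -1.0]]
force: [0.2, 0.3, 0.0]
finger_gap: 0.0499
grip_force: 0.0
```

drive_tool([
  [0,0,0],
  [0,0,0],
  [0,0,0],
  [0,0,0],
  [0,0,0],
  [0,0,0],
  [0,0,0],
  [0,0,0],
  [0,0,0],
  [0,0,0],
  [0,0,0],
  [0,0,0],
], gripper=[50,50,50,50,50,50,50,50,50,50,50,50], yaw=[0,0,0,0,0,0,0,0,0,0,0,0])

```text
clock: 13.82
tcp_pos: [0.4604, 0.2587, 0.3101]
ee_rot: [[0.982, -0.191, 0.0], [-0.191, -0.982, 0.0], [0.0, -0.0, -1.0]]
force: [-0.4, -0.5, -0.2]
finger_gap: 0.0503
grip_force: 0.0
```

```bash
python3 m3.py pics/i.png 2>&1; python3 - <<'E'
from h import *
for n in ("side","scene","wrist"):
    f=grab_frame(n); w=pts(f); p=w.reshape(-1,3); H,S,V=cv2.split(cv2.cvtColor(f["color"],cv2.COLOR_RGB2HSV)); m=((H>105)&(H<128)&(S>110)).ravel()
    near=(np.hypot(p[:,0]-.46,p[:,1]-.259)<.13)
    b=p[m&near&(p[:,2]<.16)&(p[:,2]>.02)]; print(n,len(b),np.percentile(b,[1,99],0).round(3) if len(b) else 0)
    c=f["color"].reshape(-1,3); d=p[(c.max(1)<70)&(np.hypot(p[:,0]-.46,p[:,1]-.259)<.035)&(abs(p[:,2]-.217)<.02)]; print(" sleeve",len(d),d.mean(0).round(4) if len(d) else 0,np.ptp(d,0) if len(d) else 0)
E
```

```text
13.8667 [0.46042202 0.25872241 0.3101138 ] [-0.89330528  0.84457934  0.01607782] 0.049736936630801185
blue 334 [[0.37  0.202 0.111]
 [0.543 0.32  0.132]]
side 986 [[0.371 0.203 0.068]
 [0.541 0.318 0.131]]
 sleeve 34 [0.4573 0.2639 0.2203] [0.0420354  0.01760243 0.01046683]
scene 1506 [[0.373 0.205 0.067]
 [0.538 0.318 0.132]]
 sleeve 71 [0.4571 0.263  0.2219] [0.0413335  0.01381207 0.01151057]
wrist 8322 [[0.375 0.204 0.068]
 [0.541 0.315 0.13 ]]
 sleeve 744 [0.459  0.2593 0.2221] [0.04574208 0.02005359 0.01137005]
```

View pics/i.png

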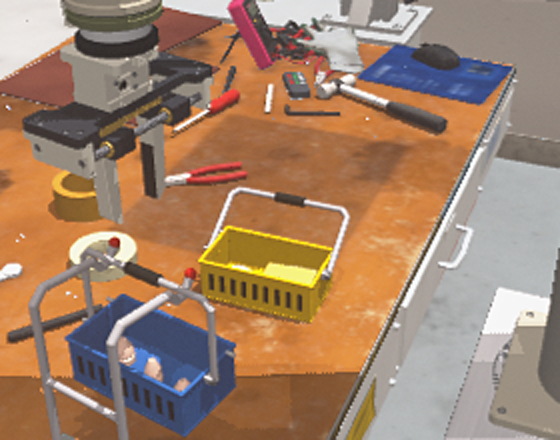

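The basket hangs level and still with the bar in both dips, and the sleeve is centred within a few millimetres of the seat. The gripper is well clear.

```bash
python3 -c "
from h import *
print(workorder.hand_in())"
```

```text
the job is handed in; nothing more can be done
None
```

The blue basket's bail was raised upright on the bench, and the basket now hangs level on the twin-prong stand with the gripper clear and the yellow basket untouched; the job is handed in at about 14 s on the robot's clock, but no verdict was returned.

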